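# Slide the flat lid off the stool and key it into the washer tin

### The job

Put the thin flat aluminium lid back on the round washer tin. It is too flat to pick up where it lies, so slide it along the bamboo stool, without lifting it, until its tab sticks well out over the stool's front edge (the one towards the robot); pick it up by the tab there, and lay it gently on the tin, turned so that the tab drops into the notch and the lid lies fully down inside the rim, then let go. Leave everything else standing where it is.

Things in the scene. Friction and masses are not known exactly. Their poses are not given: they have to be found in the camera images.
- lid_mid (a point): centre of the loose lid, half-way through its thickness. The lid is a plain aluminium disc 100 mm across and 3 mm thick, mass about 90 g (varies), with a flat straight tab of the same thickness, 34 mm wide, that reaches 50 mm beyond the disc along the lid's own -x; z is up. It starts flat on the stool and slides easily (friction with stool and tin about 0.22, varies).
- lid_tab (a point): middle of the outer end of the lid's tab, 100 mm from the disc's centre along the lid's -x, half-way through the thickness; axes as the lid's
- stool_edge (a point): middle of the front edge of the stool's flat top, on its upper surface, 120 mm above the table. The stool is low, bamboo, fixed, does not move; its top reaches 340 mm back from here along its +x, 200 mm either side along y, and is 18 mm thick; the legs stand 35 mm or more behind the front edge, so the space in front of and under the edge is free. Its x axis points away from the robot.
- tin_seat (a point): centre of the ledge on which the lid comes to rest, in the mouth of the open round steel tin, 62 mm above the table. The tin is fixed, 114 mm across and 70 mm high. Around the ledge stands a rim 8 mm high, 4 mm thick, with an inner radius of 52.8 mm, broken only by one notch 40 mm wide on the tin's own -x side, for the lid's tab; the lid's centre must come here with the lid's axes parallel to these. z is up. The tin may stand left or right of the stool.
- tin_notch (a point): middle of the notch in the rim, at ledge height, 55 mm from the tin's axis along its -x; outside it nothing stands in the way of a tab or fingers
- collar_mid (a point): centre of a spinlock collar lying flat near the stool's front edge: steel and rubber, 58 mm across, 32 mm high; bystander, may be on either side
- ball_mid (a point): centre of a grey knobbly silicone massage ball near the stool's front edge, 60 mm in diameter, with a small flat foot; bystander, may be on either side
- dumbbell_mid (a point): centre of a hex dumbbell lying along y at the back of the stool: 170 mm long, 72 mm wide, 62 mm high, 2 kg; bystander
- flask: upright stainless bottle at the back of the stool on its +y side, 66 mm in diameter, 185 mm high; origin at the centre of its underside; bystander
- jar: closed round jar on the table on the other side of the stool from the tin, 96 mm in diameter, 105 mm high; origin at the centre of its underside; bystander
- kettlebell: cast kettlebell on the table right of the stool, 132 mm across, 184 mm high, 4 kg; origin at the centre of its underside; bystander
- corkblock: upright cork exercise block on the table left of the stool, 220 x 75 x 110 mm; origin at the centre of its underside; bystander

How it is judged:
By the outcome, as a careful person would: the job done as asked, in the order asked, and still so for the second after the job is handed in, with the robot touching nothing.
It also fails if it takes over 72 s, if anything falls off the work surface, if the arm or the gripper's body presses on something with over 40 N, if the wrist force passes 120 N, or if a joint passes its speed limit or range.

### The arm

A 7-joint arm with a two-finger parallel gripper is mounted at the origin on the work surface. World frame = base frame: x ahead of the robot, y to its left, z up, the work surface at z = 0. Lengths are in mm, angles in rad, forces in N, time in s.
With the tool pointing down it reaches from about 425 to 1025 mm from the base axis. Payload 9.4 kg.
Tool frame: the origin (TCP) lies where the fingers leave the gripper's body, on its centre line; the fingertips stand 73 mm ahead of it and the grasp point (between the pads) lies 54 mm ahead of it (env.tip_extent is the distance from the TCP to the fingertips, in mm); x points along the fingers, y is the direction in which the jaws open and shut, and the axes are right-handed (so a half turn about x gives the same grasp; the last joint's range is limited). The gripper opens to 85 mm and grips with 20 to 120 N. Pads are 22 mm wide; open, the fingers measure 114 mm over their backs; the gripper's body (76 mm by 85 mm) begins 54 mm behind the grasp point. The pads swing forward as they close: fully open they stand 13 mm farther back than shut.
Start: joints at [1.136, 0.599, -0.003, 1.599, 0.002, 0.943, -0.08], TCP at [253.899, -679.087, 303.875] pointing down, gripper open.
Joint ranges: [-2.57, 2.57], [-0.35, 1.97], [-1.29, 1.29], [0.11, 2.56], [-1.05, 4.19], [0.11, 1.86], [-2.63, 2.63]. Speed limits (rad/s): [2.22, 2.22, 3.01, 3.01, 3.14, 3.14, 3.14].

### API

Orientations are given as [roll, pitch, yaw] about the fixed x, y, z axes, in that order (R = Rz(yaw) Ry(pitch) Rx(roll)).
In Python, from rig import env, inverse_kinematics, cams, sensors gives the robot as it stands. The module is installed in compiled form; this text tells all that it offers. Calls block until the motion is done:
- env.move_ptp(position, orientation): joint-space move of the TCP to a pose.
- env.move_straight(position, feed=150, attitude=None, until_force=None): straight line of the TCP; attitude=None keeps the orientation; feed is the mean speed in mm/s. With until_force (N) it stops when the force on the tool has changed by that much, and returns True; else False.
- env.set_joints(angles): joint-space move.
- env.grip(opening): finger opening in mm; the grip force is fixed at half the most; returns when the fingers have stopped.
- env.hold(seconds).
- inverse_kinematics(position, orientation): joint angles nearest the present ones, or None.
- cams.camera(name): name is "side" or "top" or "wrist"; returns the picture (400x640x3 uint8, blue, green, red); there is no depth.
- cams.camera_info(name): a dict with "mtx" (3x3 intrinsics, pixels), "xyz" and "attitude" of the camera in the world; the wrist camera has in their place "T_tool_cam" (4x4, takes a point from camera to tool coordinates, whose origin is the TCP and whose axes are the tool frame's). Camera axes: x right, y down, z forward; pixel columns grow to the right and rows downward; lengths in mm; the calibration is good to about 2 mm. A picture is of the moment at which its call begins: read the wrist's pose just before it. camera_info takes no time and is no camera call.
A pose or a line that the arm cannot do raises env.Unreachable and nothing moves.
- env.finish_job(): hands the job in, once; it reports no verdict.
Readings, each from a call of its own:
- sensors.current_clock(): time.
- sensors.current_joints(): joint angles.
- sensors.current_dq(): joint speeds.
- sensors.current_effort(): joint torques, N m.
- sensors.current_tool_pos(): TCP position.
- sensors.current_orientation(): TCP orientation.
- sensors.current_force(): force on the tool from outside, world axes, zero at the start.
- sensors.current_moment(): the same for the moment, N m.
- sensors.current_gripper_width(): finger opening in mm.
Only numpy, scipy, OpenCV 4.12 (cv2) and the standard library are available. Lean on these libraries where they do the work, as an engineer would, in place of code of your own. Each camera call takes 0.05 s, during which the arm holds its last target. There are 200 camera calls.

## Working session

There is one attempt and no reset: what is moved stays moved. The work goes in short steps, each a Python script; the robot and the scene stay as the last script left them, time stands still between calls to the robot, and variables do not carry over. Pictures are saved under pics/ and viewed, about 8 in all and at most 12, crops included, and the job is handed in when it is done.

```bash
mkdir -p pics; python3 - <<'E'
from rig import env,cams,sensors
import cv2
for n in("top","side"):
    cv2.imwrite(f"pics/{n}0.png",cams.camera(n)); i=cams.camera_info(n); print(n,i)
print(cams.camera_info("wrist"),sensors.current_tool_pos(),sensors.current_orientation(),sensors.current_clock(),env.tip_extent)
E
```

```text
top {'mtx': array([[369.4761673 ,   0.        , 322.91578598],
       [  0.        , 369.4761673 , 202.80506636],
       [  0.        ,   0.        ,   1.        ]]), 'xyz': array([ 424.87343254,    3.67409091, 1244.9383518 ]), 'attitude': array([-2.97600771, -0.02405934, -1.58245478])}
side {'mtx': array([[491.53093606,   0.        , 316.61728646],
       [  0.        , 491.53093606, 203.05788945],
       [  0.        ,   0.        ,   1.        ]]), 'xyz': array([153.83298763, 866.97368246, 902.07823406]), 'attitude': array([-2.24976005, -0.00975435, -2.65658099])}
{'mtx': array([[332.05522818,   0.        , 322.20905564],
       [  0.        , 332.05522818, 196.83942523],
       [  0.        ,   0.        ,   1.        ]]), 'T_tool_cam': array([[-1.79850006e-03, -3.04748898e-01,  9.52431034e-01,
        -6.97699480e+01],
       [ 9.99998339e-01, -8.28237001e-04,  1.62331203e-03,
        -9.42078302e-01],
       [ 2.94136070e-04,  9.52432372e-01,  3.04749882e-01,
        -7.71132034e+01],
       [ 0.00000000e+00,  0.00000000e+00,  0.00000000e+00,
         1.00000000e+00]])} [ 253.75576456 -678.81604971  303.08260168] [-1.45833208  1.56937581  2.04106481] 0.1 72.6
```

View pics/top0.png

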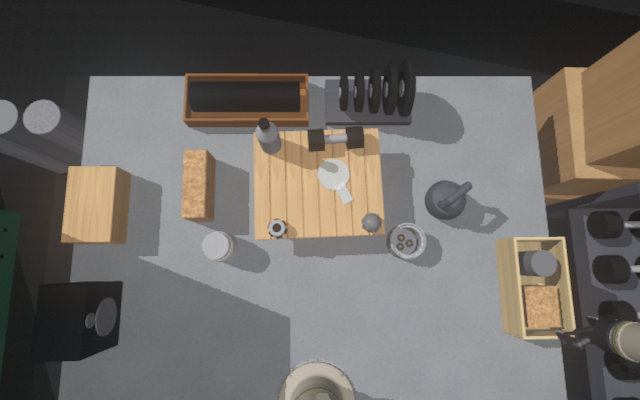

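View pics/side0.png

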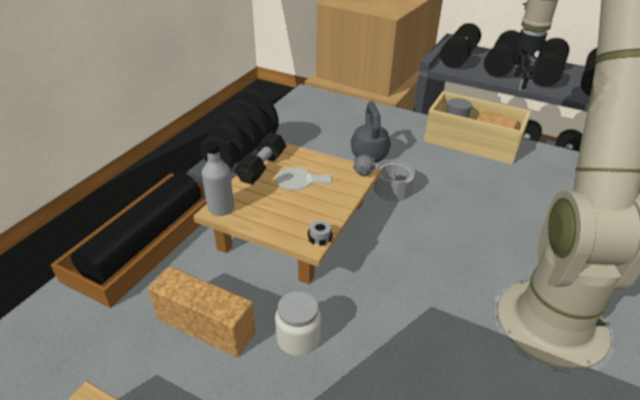

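Top view: the lid is at (334,175) with its tab towards (347,202). The tin is at (407,241), ball at (371,222), collar at (277,228), and the stool front edge near row 238. Next I'll zoom in and measure.

```bash
cat > h.py <<'E'
import numpy as np, cv2
from scipy.spatial.transform import Rotation as Ro
from rig import env,cams,sensors,inverse_kinematics
def R_(a): return Ro.from_euler('xyz',a).as_matrix()
def pose(n,tp=None,to=None):
    i=cams.camera_info(n)
    if n=="wrist":
        tp=sensors.current_tool_pos() if tp is None else tp
        to=sensors.current_orientation() if to is None else to
        T=np.eye(4);T[:3,:3]=R_(to);T[:3,3]=tp
        T=T@i["T_tool_cam"];return i["mtx"],T[:3,:3],T[:3,3]
    return i["mtx"],R_(i["attitude"]),np.array(i["xyz"])
def toplane(P,uv,z):
    K,R,c=P;uv=np.atleast_2d(uv).astype(float)
    d=(R@np.linalg.inv(K)@np.c_[uv,np.ones(len(uv))].T).T
    return c+d*((z-c[2])/d[:,2])[:,None]
def proj(P,X):
    K,R,c=P;q=(np.atleast_2d(X)-c)@R@K.T
    return q[:,:2]/q[:,2:]
E
python3 - <<'E'
from h import *
im=cv2.imread("pics/top0.png");P=pose("top")
print("stool corners",toplane(P,[[254.5,238],[384,234],[380,129],[254,131]],120).round(0).tolist())
print("lid",toplane(P,[[334,175],[347.5,202]],121).round(0).tolist())
print("tin rim c",toplane(P,[[407,241]],70).round(0).tolist(), "ball",toplane(P,[[371,222]],150).round(),"collar",toplane(P,[[277.5,228]],145).round())
c=im[120:265,250:440];cv2.imwrite("pics/c1.png",cv2.resize(c,None,fx=4,fy=4,interpolation=cv2.INTER_CUBIC))
E
```

```text
stool corners [[506.0, 183.0, 120.0], [514.0, -211.0, 120.0], [851.0, -211.0, 120.0], [846.0, 191.0, 120.0]]
lid [[700.0, -61.0, 121.0], [614.0, -102.0, 121.0]]
tin rim c [[495.0, -294.0, 70.0]] ball [[ 548. -168.  150.]] collar [[533. 111. 145.]]
```

View pics/c1.png

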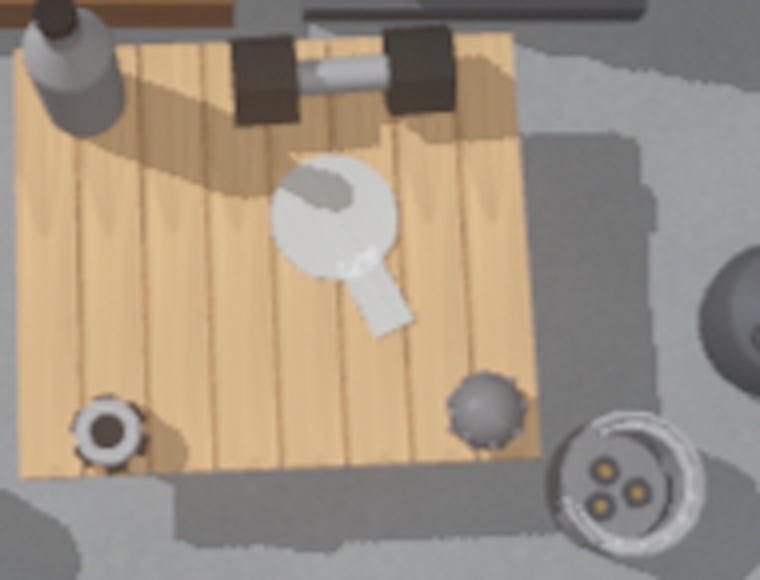

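```bash
cat >> h.py <<'E'
def ori(xd,zd):
    x=np.array(xd,float);x/=np.linalg.norm(x);z=np.array(zd,float);z-=z@x*x;z/=np.linalg.norm(z)
    return Ro.from_matrix(np.c_[x,np.cross(z,x),z]).as_euler('xyz')
def down(a): return ori([0,0,-1],[np.cos(a),np.sin(a),0])   # tool z at heading a
def flat(a,up=1,pitch=0):  # fingers horizontal at heading a, jaws vertical
    return ori([np.cos(a)*np.cos(pitch),np.sin(a)*np.cos(pitch),-np.sin(pitch)],[up*np.sin(a),-up*np.cos(a),0])
E
python3 - <<'E'
from h import *
for z in (0,np.pi):
    o=down(z)
    if inverse_kinematics([560,-190,380],o) is None: print("no",z);continue
    env.move_ptp([560,-190,380],o);break
P=pose("wrist");im=cams.camera("wrist");cv2.imwrite("pics/w1.png",im);np.save("w1.npy",np.r_[sensors.current_tool_pos(),sensors.current_orientation()])
print(z,sensors.current_tool_pos(),sensors.current_clock())
for up in(1,-1):
  for y in(-20,-60,-100):
    print(up,y,[(x,a) for x in(380,400,420) for a in(-.6,-.3,0,.3,.6) if inverse_kinematics([x,y,122],flat(a,up)) is not None])
  print("tin",[round(a,1) for a in np.arange(-3,3.1,.2) if inverse_kinematics([495-140*np.cos(a),-294-140*np.sin(a),66],flat(a,up)) is not None])
E
```

```text
0 [ 559.81747685 -191.04782385  379.66454797] 2.2417
1 -20 []
1 -60 []
1 -100 []
tin [np.float64(-2.6), np.float64(-2.4), np.float64(-2.2), np.float64(-2.0), np.float64(-1.8), np.float64(-1.6), np.float64(-1.2), np.float64(0.0), np.float64(0.2), np.float64(0.4), np.float64(0.6), np.float64(0.8), np.float64(1.0), np.float64(1.2), np.float64(1.4), np.float64(1.6)]
-1 -20 []
-1 -60 []
-1 -100 []
tin [np.float64(-2.6), np.float64(-2.4), np.float64(-2.2), np.float64(-2.0), np.float64(-1.8), np.float64(-1.6), np.float64(-1.4), np.float64(-1.2), np.float64(0.0), np.float64(0.2), np.float64(0.4), np.float64(0.6), np.float64(0.8), np.float64(1.0), np.float64(1.2), np.float64(1.4), np.float64(1.6)]<stdin>:3: UserWarning: Gimbal lock detected. Setting third angle to zero since it is not possible to uniquely determine all angles.
```

View pics/w1.png

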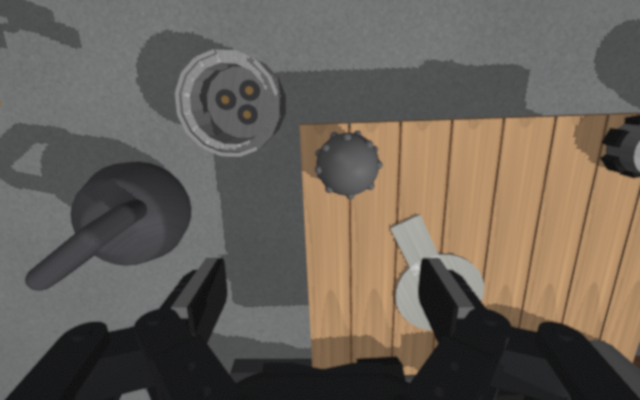

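```bash
python3 - <<'E'
from h import *
im=cv2.imread("pics/w1.png")
a=cv2.resize(im[35:170,160:300],None,fx=5,fy=4.4,interpolation=cv2.INTER_CUBIC)
a=cv2.convertScaleAbs(a,alpha=1.4)
cv2.imwrite("pics/w1c.png",a)
E
```

```text
(no output)
```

View pics/w1c.png

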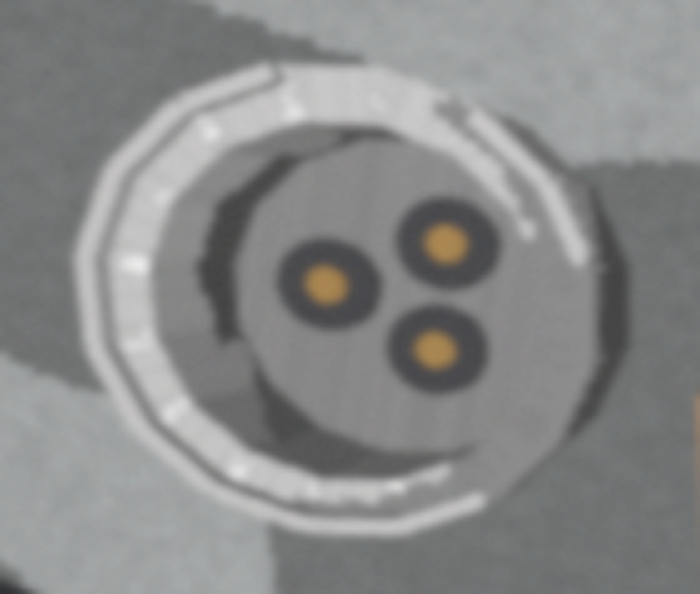

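The rim gap at crop (280,70)–(468,108), facing the robot, is the notch. The right-hand dark part of the rim is only in shadow. Next I'll measure the tin and lid and scan which grasps are reachable.

```bash
cat > m.py <<'E'
from h import *
from scipy.optimize import least_squares
q=np.load("w1.npy");P=pose("wrist",q[:3],q[3:])
f=lambda p:np.array(p)/[5,4.4]+[160,35]
rim=toplane(P,f([(78,270),(115,165),(180,105),(585,262),(540,180),(480,500),(405,528),(300,525),(175,455),(95,350)]),70)[:,:2]
r=least_squares(lambda s:np.hypot(*(rim-s[:2]).T)-s[2],[495,-294,57]);c=r.x;print("tin",c,"res",r.fun.round(1))
n=toplane(P,f([(280,70),(468,108)]),70)[:,:2];d=n-c[:2];an=np.arctan2(d[:,1],d[:,0]);print("notch",n,np.hypot(*d.T),an,"w",np.hypot(*(n[0]-n[1])))
m=n.mean(0)-c[:2];print("tin x heading",np.arctan2(-m[1],-m[0]))
# lid tab end corners & ball, edge in wrist image
print("tabend",toplane(P,[[390,228],[418,215]],123).round(1).tolist(),"edge",toplane(P,[[302,125],[600,115]],120).round(1).tolist(),"ball",toplane(P,[[349,163]],150).round(1))
E
python3 m.py; python3 - <<'E'
from h import *
for y in (60,30,0,-30,-60,-75,-100):
  for up in(1,-1):
    L=[(round(a,1)) for a in np.arange(-1.4,1.41,.1) if inverse_kinematics([485-54*np.cos(a),y-54*np.sin(a),122],flat(a,up)) is not None]
    print(y,up,L)
for p in (.1,.2,.3,.4,.5):
  for y in(0,-60):
    print(p,y,[(round(a,1)) for a in np.arange(-1.4,1.41,.1) if any(inverse_kinematics([485-54*np.cos(a)*np.cos(p),y-54*np.sin(a)*np.cos(p),122+54*np.sin(p)],flat(a,up,p)) is not None for up in(1,-1))])
E
```

```text
tin [ 495.75273954 -295.4556306    55.8828704 ] res [ 1.   0.3 -0.2  0.3 -0.6  0.   0.6  0.4 -1.6 -0.1]
notch [[ 440.62182675 -302.67073275]
 [ 449.15155807 -263.63690647]] [55.60103635 56.4278417 ] [-3.01146007  2.54251206] w 39.954923479173
tin x heading -0.23729084168204476
tabend [[620.1, -119.1, 123.0], [605.4, -90.6, 123.0]] edge [[512.5, -210.7, 120.0], [503.7, 76.9, 120.0]] ball [[ 543.9 -166.4  150. ]]
60 1 [np.float64(-1.4), np.float64(-1.3), np.float64(-1.2), np.float64(-1.1), np.float64(-1.0), np.float64(-0.8), np.float64(-0.7), np.float64(0.9), np.float64(1.0), np.float64(1.2), np.float64(1.3), np.float64(1.4)]
60 -1 [np.float64(-1.4), np.float64(-1.3), np.float64(-1.2), np.float64(-1.1), np.float64(-1.0), np.float64(-0.9), np.float64(-0.8), np.float64(-0.7), np.float64(0.9), np.float64(1.0), np.float64(1.2), np.float64(1.3), np.float64(1.4)]
30 1 [np.float64(-1.4), np.float64(-1.3), np.float64(-1.2), np.float64(-1.1), np.float64(-1.0), np.float64(-0.9), np.float64(-0.8), np.float64(-0.7), np.float64(0.9), np.float64(1.0), np.float64(1.2), np.float64(1.3), np.float64(1.4
[... 3883 characters left out ...]
loat64(-0.9), np.float64(0.9), np.float64(1.0), np.float64(1.2), np.float64(1.3), np.float64(1.4)]
0.4 -60 [np.float64(-1.4), np.float64(-1.3), np.float64(-1.2), np.float64(-1.1), np.float64(-1.0), np.float64(0.8), np.float64(0.9), np.float64(1.1), np.float64(1.2), np.float64(1.3), np.float64(1.4)]
0.5 0 [np.float64(-1.4), np.float64(-1.3), np.float64(-1.2), np.float64(-1.1), np.float64(-1.0), np.float64(-0.9), np.float64(0.9), np.float64(1.0), np.float64(1.2), np.float64(1.3), np.float64(1.4)]
0.5 -60 [np.float64(-1.4), np.float64(-1.3), np.float64(-1.2), np.float64(-1.1), np.float64(-1.0), np.float64(0.8), np.float64(0.9), np.float64(1.1), np.float64(1.2), np.float64(1.3), np.float64(1.4)]
```

```bash
python3 - <<'E'
from h import *
ht=-.237;tin=np.array([495.7,-295.5])
def ok(g,z,a,up):
    return inverse_kinematics([g[0]-54*np.cos(a),g[1]-54*np.sin(a),z],flat(a,up)) is not None
for up in(1,-1):
  pl=[]
  for d in np.arange(-1.2,1.21,.1):
    a=ht+d;g=tin-84*np.array([np.cos(ht),np.sin(ht)])
    if all(ok(g,z,a,up) for z in(64,90,150)): pl.append(round(d,1))
  print("place d",up,pl)
  for h in np.arange(-.6,.61,.1):
    for cy in(-75,-55,-20):
      gy=cy-84*np.sin(h);L=[d for d in pl if all(ok(np.array([x,gy]),z,h+d,up) for x,z in((477,122),(440,122),(477,160)))]
      if L: print(up,"h",round(h,1),"cy",cy,*L)
E
```

```text
place d 1 [np.float64(-1.2), np.float64(0.4), np.float64(0.5), np.float64(0.8), np.float64(0.9), np.float64(1.0), np.float64(1.1), np.float64(1.2)]
1 h -0.6 cy -75 -1.2
1 h -0.6 cy -55 -1.2
1 h -0.6 cy -20 -1.2
1 h -0.5 cy -75 -1.2
1 h -0.5 cy -55 -1.2
1 h -0.5 cy -20 -1.2
1 h -0.4 cy -75 -1.2 1.2
1 h -0.4 cy -55 -1.2 1.2
1 h -0.4 cy -20 -1.2
1 h -0.3 cy -75 -1.2 1.1
1 h -0.3 cy -55 -1.2 1.1
1 h -0.3 cy -20 -1.2 1.2
1 h -0.2 cy -75 -1.2 1.0
1 h -0.2 cy -55 -1.2 1.0
1 h -0.2 cy -20 -1.2 1.1
1 h -0.1 cy -75 -1.2 0.8 1.2
1 h -0.1 cy -55 -1.2 0.9 1.2
1 h -0.1 cy -20 -1.2 1.0
1 h -0.0 cy -75 1.0 1.1 1.2
1 h -0.0 cy -55 -1.2 0.8 1.1 1.2
1 h -0.0 cy -20 -1.2 1.1 1.2
1 h 0.1 cy -75 -1.2 0.9 1.0 1.1 1.2
1 h 0.1 cy -55 1.0 1.1 1.2
1 h 0.1 cy -20 1.0 1.1 1.2
1 h 0.2 cy -75 0.5 0.8 0.9 1.0 1.1 1.2
1 h 0.2 cy -55 -1.2 0.5 0.8 0.9 1.0 1.1 1.2
1 h 0.2 cy -20 -1.2 0.9 1.0 1.1 1.2
1 h 0.3 cy -75 0.4 0.8 0.9 1.0 1.1 1.2
1 h 0.3 cy -55 0.4 0.8 0.9 1.0 1.1 1.2
1 h 0.3 cy -20 0.5 0.8 0.9 1.0 1.1 1.2
1 h 0.4 cy -75 0.8 0.9 1.0 1.1 1.2
1 h 0.4 cy -55 0.8 0.9 1.0 1.1 1.2
1 h 0.4 cy -20 0.4 0.8 0.9 1.0 1.1 1
[... 988 characters left out ...]
 1.1 1.2
-1 h 0.1 cy -55 -1.2 0.9 1.0 1.1 1.2
-1 h 0.1 cy -20 -1.2 1.0 1.1 1.2
-1 h 0.2 cy -75 0.4 0.5 0.8 0.9 1.0 1.1 1.2
-1 h 0.2 cy -55 -1.2 0.5 0.8 0.9 1.0 1.1 1.2
-1 h 0.2 cy -20 -1.2 0.9 1.0 1.1 1.2
-1 h 0.3 cy -75 0.4 0.8 0.9 1.0 1.1 1.2
-1 h 0.3 cy -55 0.4 0.8 0.9 1.0 1.1 1.2
-1 h 0.3 cy -20 0.4 0.5 0.8 0.9 1.0 1.1 1.2
-1 h 0.4 cy -75 0.5 0.8 0.9 1.0 1.1 1.2
-1 h 0.4 cy -55 0.8 0.9 1.0 1.1 1.2
-1 h 0.4 cy -20 0.4 0.8 0.9 1.0 1.1 1.2
-1 h 0.5 cy -75 0.4 0.5 0.8 0.9 1.0 1.1 1.2
-1 h 0.5 cy -55 0.5 0.8 0.9 1.0 1.1 1.2
-1 h 0.5 cy -20 0.5 0.8 0.9 1.0 1.1 1.2
-1 h 0.6 cy -75 0.4 0.5 0.8 0.9 1.0 1.1 1.2
-1 h 0.6 cy -55 0.4 0.5 0.8 0.9 1.0 1.1 1.2
-1 h 0.6 cy -20 0.4 0.5 0.8 0.9 1.0 1.1 1.2
```

```bash
python3 -W ignore - <<'E'
from h import *
env.grip(0)
o=down(0)
env.move_ptp([688,-67,225],o)
f0=np.array(sensors.current_force())
print("hit",env.move_straight([688,-67,185],feed=25,until_force=10))
p=np.array(sensors.current_tool_pos());print(p,np.array(sensors.current_force())-f0)
x=p.copy();x[0]-=40;env.move_straight(x,feed=50)
print(sensors.current_tool_pos(),np.array(sensors.current_force())-f0,sensors.current_clock())
cv2.imwrite("pics/top1.png",cams.camera("top"))
im=cv2.imread("pics/top1.png");c=im[120:265,250:440];cv2.imwrite("pics/c2.png",cv2.resize(c,None,fx=4,fy=4,interpolation=cv2.INTER_CUBIC))
E
```

```text
hit True
[688.26840792 -66.8002211  195.83603422] [-0.29002912 -0.42012193  4.76824974]
[648.15947184 -66.87555217 195.78576839] [-0.77161922  0.18771671  5.61168914] 5.975
```

View pics/c2.png

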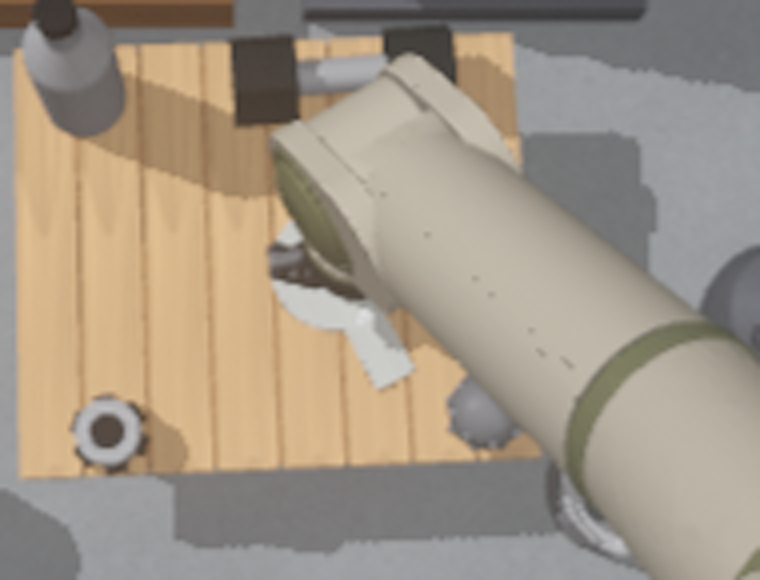

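```bash
python3 -W ignore - <<'E'
from h import *
p=np.array(sensors.current_tool_pos());f0=np.array(sensors.current_force())
x=p.copy();x[0]=542;env.move_straight(x,feed=60)
print(sensors.current_tool_pos(),np.array(sensors.current_force()))
x[2]+=60;env.move_straight(x)
env.move_ptp([520,-64,330],down(0));env.hold(.2)
q=np.r_[sensors.current_tool_pos(),sensors.current_orientation()];np.save("w2.npy",q)
im=cams.camera("wrist");cv2.imwrite("pics/w2.png",im);print(q,sensors.current_clock())
E
```

```text
[541.98888683 -66.88249283 195.75357807] [-0.51739411 -0.42461509  2.69193251]
[519.69119624 -64.22412806 328.65064397   2.93024297   1.5684663
   2.93027091] 9.1583
```

View pics/w2.png

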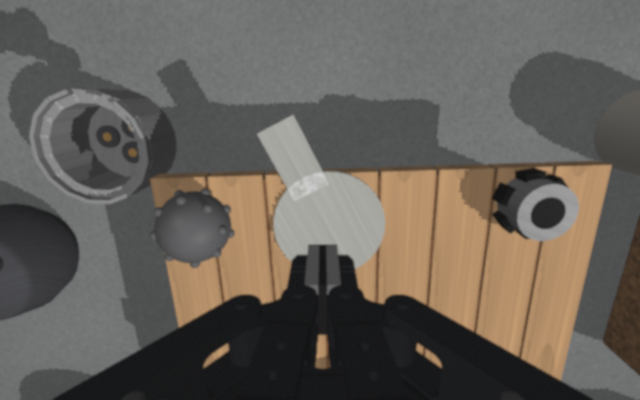

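```bash
python3 - <<'E'
from h import *
from scipy.optimize import least_squares
q=np.load("w2.npy");P=pose("wrist",q[:3],q[3:])
im=cv2.imread("pics/w2.png");hsv=cv2.cvtColor(im,cv2.COLOR_BGR2HSV)
print(hsv[230,300],hsv[150,285],hsv[150,350],hsv[80,200])
m=((hsv[...,1]<40)&(hsv[...,2]>130)).astype(np.uint8)*255;m[:100]=0
m=cv2.morphologyEx(m,cv2.MORPH_OPEN,np.ones((3,3)))
n,l,st,ce=cv2.connectedComponentsWithStats(m);k=l[150,285];print(k,st[k])
c=max(cv2.findContours((l==k).astype(np.uint8),0,1)[0],key=len)[:,0,:]
W=toplane(P,c+0.0,122.5)[:,:2]
C0=toplane(P,[[329.5,222]],122.5)[0,:2];T=toplane(P,[[275,124]],122.5)[0,:2];print("manual",C0,T,np.hypot(*(C0-T)),np.arctan2(*(C0-T)[::-1]))
sel=W[(c[:,1]<255)&(c[:,1]>178)&((c[:,0]<290)|(c[:,0]>345))]
sel=sel[abs(np.hypot(*(sel-C0).T)-50)<5]
r=least_squares(lambda s:np.hypot(*(sel-s[:2]).T)-s[2],[*C0,50]);print("fit",r.x,np.abs(r.fun).max(),len(sel))
far=W[np.hypot(*(W-r.x[:2]).T)>70];d=r.x[:2]-far.mean(0);
A=far-far.mean(0)
(b,s,an)=cv2.minAreaRect(far.astype(np.float32));print("tab rect",b,s,an,"head",np.arctan2(d[1],d[0]),np.arctan2(*(r.x[:2]-np.array(b))[::-1]))
print("edge",toplane(P,[[153,177],[610,163],[250,174],[400,169]],120).round(1).tolist())
rimL=[(31,140),(147,140),(75,90),(100,203)]
print("rim",toplane(P,rimL,70).round(1).tolist())
E
```

```text
[ 35   9 167] [ 35   9 165] [90  3 81] [ 90   4 118]
7 [  258   116   127   151 10100]
manual [552.0726962  -57.54378996] [ 466.10489908 -102.55268495] 97.03742973850368 0.482313777780105
fit [554.70079221 -58.38463168  49.37955188] 5.9103246511069685 151
tab rect (479.76080322265625, -96.05207061767578) (30.755207061767578, 34.099884033203125) 26.774137496948242 head 0.46477542718371456 0.4657531475326645
edge [[511.3, -210.4, 120.0], [499.0, 181.1, 120.0], [508.6, -126.3, 120.0], [504.2, 2.6, 120.0]]
rim [[486.4, -351.2, 70.0], [486.4, -236.8, 70.0], [439.5, -297.2, 70.0], [552.0, -296.5, 70.0]]
```

Wrist view: the disc centre is near (329,222), tab end at (275,124), and the stool edge at about row 170. The tab overhangs 42 mm and the ball and collar are undisturbed. Now the grasp.

```bash
cat > g.py <<'E'
from h import *
a=.916;u=np.array([np.cos(a),np.sin(a),0]);gp=np.array([476.9,-97.1,122.]);T=gp-54*u
E
python3 -W ignore - <<'E'
from g import *
env.grip(34)
done=False
for up in(1,-1):
    o=flat(a,up);pre=T-90*u+[0,0,110]
    q=inverse_kinematics(pre,o)
    print(up,q)
    if q is None: continue
    try:
        env.move_ptp(pre,o);done=True;break
    except env.Unreachable as e: print(e)
print(done,sensors.current_tool_pos(),sensors.current_joints())
try:
    env.move_straight(T-90*u,feed=120);env.hold(.2)
    p=np.array(sensors.current_tool_pos());print("err",p-(T-90*u),Ro.from_matrix(R_(sensors.current_orientation())@R_(o).T).as_rotvec())
except env.Unreachable as e: print("U",e)
cv2.imwrite("pics/side1.png",cams.camera("side"));cv2.imwrite("pics/top2.png",cams.camera("top"))
print(sensors.current_clock(),sensors.current_gripper_width(),sensors.current_force())
E
```

```text
1 [ 1.68492917  1.34127174 -1.23187507  2.27133579 -0.76870401  0.53608291
  2.45232304]
True [ 389.79988529 -211.02347451  232.272319  ] [ 1.68324639  1.33997404 -1.23220759  2.27054994 -0.76769513  0.53631142
  2.45124545]
err [-0.03095579 -0.09543548  0.49395849] [-7.77931037e-04 -3.99073039e-04  7.91606091e-05]
12.2917 34.033923504360004 [ 0.12901133  1.77212131 -0.15339999]
```

View pics/side1.png

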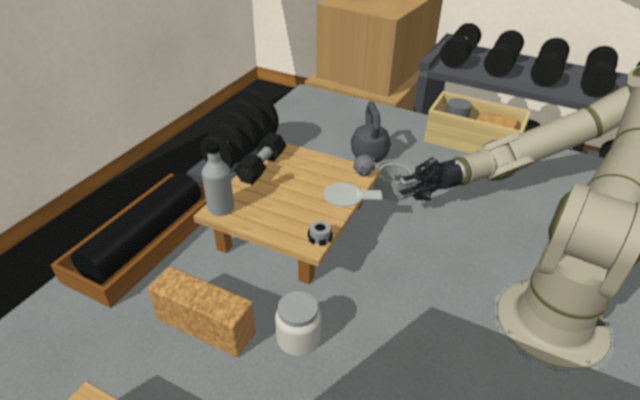

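Side view: the gripper is level in front of the tab, which sticks out at about (370,195). Everything is clear, so I'll move in, grip and lift.

```bash
python3 -W ignore - <<'E'
from g import *
print("hit",env.move_straight(T,feed=60,until_force=8));env.hold(.2)
p=np.array(sensors.current_tool_pos());print("err",p-T)
f0=np.array(sensors.current_force())
env.grip(0);print("w",sensors.current_gripper_width(),np.array(sensors.current_force())-f0)
try:
    env.move_straight(T+[0,0,50],feed=60)
except env.Unreachable as e: print("U",e)
env.hold(.2)
print(sensors.current_gripper_width(),np.array(sensors.current_force())-f0,sensors.current_tool_pos(),sensors.current_clock())
# tin reach
ht=-.237;tin=np.array([495.7,-294.8]);g=tin-87*np.array([np.cos(ht),np.sin(ht)])
for d in(.35,.4,.45,.5,.55):
  b=ht+d
  for z in(64,80,120,175):
    q=inverse_kinematics([g[0]-54*np.cos(b),g[1]-54*np.sin(b),z],flat(b));print(d,z,None if q is None else np.round(q,2))
cv2.imwrite("pics/top3.png",cams.camera("top"));cv2.imwrite("pics/side2.png",cams.camera("side"))
t=cv2.imread("pics/top3.png")[180:280,280:440];s=cv2.imread("pics/side2.png")[130:240,300:476]
cv2.imwrite("pics/p3.png",np.vstack([cv2.resize(t,(440,275)),cv2.resize(s,(440,275))]))
E
```

```text
hit False
err [-0.05421883 -0.22324105 -0.02004525]
w 2.198464104605955 [-0.47695614 -0.60430731 -0.87153992]
2.1259194942346253 [-0.71943633 -0.97735559 -1.22331925] [ 444.02361124 -139.90370612  171.76805238] 15.7083
0.35 64 [ 1.94  1.86 -1.14  2.47  3.72  0.48 -1.64]
0.35 80 [ 1.92  1.81 -1.13  2.49  3.74  0.53 -1.7 ]
0.35 120 None
0.35 175 None
0.4 64 [ 1.95  1.83 -1.14  2.44  3.79  0.4  -1.73]
0.4 80 [ 1.93  1.79 -1.14  2.46  3.81  0.45 -1.79]
0.4 120 [ 1.87  1.67 -1.13  2.5   3.85  0.55 -1.91]
0.4 175 None
0.45 64 [ 1.95  1.82 -1.14  2.41  3.89  0.33 -1.85]
0.45 80 [ 1.93  1.77 -1.14  2.43  3.91  0.37 -1.9 ]
0.45 120 [ 1.89  1.65 -1.14  2.47  3.94  0.47 -2.02]
0.45 175 [ 1.83  1.49 -1.13  2.51  3.98  0.59 -2.18]
0.5 64 [ 1.96  1.8  -1.15  2.38  4.04  0.25 -2.02]
0.5 80 [ 1.94  1.76 -1.15  2.39  4.05  0.29 -2.06]
0.5 120 [ 1.9   1.64 -1.15  2.43  4.07  0.39 -2.16]
0.5 175 [ 1.85  1.48 -1.14  2.48  4.1   0.52 -2.31]
0.55 64 [ 1.99  1.84 -1.22  2.34  4.06  0.12 -2.05]
0.55 80 [ 1.98  1.83 -1.25  2.36  3.87  0.12 -1.89]
0.55 120 [ 1.96  1.75 -1.29  2.4   3.81  0.17 -1.92]
0.55 175 [ 1.92  1.59 -1.29  2.44  3.98  0.28 -2.21]
```

View pics/p3.png

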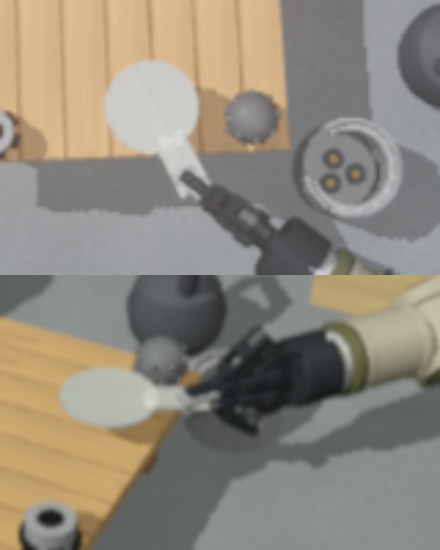

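The lid is held level by the tab, and the ball and tin are unmoved. Before transferring I'll confirm the notch from the second viewpoint and check the arm's joint branches.

```bash
python3 -W ignore - <<'E'
from h import *
im=cv2.imread("pics/w2.png")
cv2.imwrite("pics/w2c.png",cv2.convertScaleAbs(cv2.resize(im[75:220,15:190],None,fx=4,fy=4,interpolation=cv2.INTER_CUBIC),alpha=1.4))
for pos in((430,-190,260),(450,-250,260),(430,-250,230),(500,-300,300)):
  for b in(.92,.8,.7,.6,.5,.4,.3,.21):
    q=inverse_kinematics(pos,flat(b));print(pos,b,None if q is None else np.round(q,2))
E
```

```text
(430, -190, 260) 0.92 [ 1.59  1.29 -1.26  2.26 -0.95  0.51  2.55]
(430, -190, 260) 0.8 None
(430, -190, 260) 0.7 None
(430, -190, 260) 0.6 None
(430, -190, 260) 0.5 [ 1.53  1.21 -1.13  2.51  4.12  0.69 -2.55]
(430, -190, 260) 0.4 None
(430, -190, 260) 0.3 None
(430, -190, 260) 0.21 None
(450, -250, 260) 0.92 [ 1.6   1.24 -1.18  2.13 -0.84  0.67  2.43]
(450, -250, 260) 0.8 [ 1.64  1.29 -1.25  2.19 -0.97  0.51  2.55]
(450, -250, 260) 0.7 None
(450, -250, 260) 0.6 None
(450, -250, 260) 0.5 None
(450, -250, 260) 0.4 [ 1.58  1.2  -1.13  2.43  4.15  0.67 -2.62]
(450, -250, 260) 0.3 [ 1.56  1.2  -1.12  2.48  3.95  0.78 -2.43]
(450, -250, 260) 0.21 None
(430, -250, 230) 0.92 [ 1.62  1.28 -1.14  2.15 -0.81  0.67  2.47]
(430, -250, 230) 0.8 [ 1.68  1.36 -1.25  2.21 -0.86  0.48  2.5 ]
(430, -250, 230) 0.7 None
(430, -250, 230) 0.6 None
(430, -250, 230) 0.5 None
(430, -250, 230) 0.4 [ 1.63  1.29 -1.13  2.44  4.16  0.62 -2.53]
(430, -250, 230) 0.3 [ 1.6   1.3  -1.13  2.5   3.95  0.74 -2.33]
(430, -250, 230) 0.21 None
(500, -300, 300) 0.92 [ 1.53  1.15 -1.13  1.97 -0.86  0.83  2.35]
(500, -300, 300) 0.8 [ 1.59  1.2  -1.23  2.04 -0.92  0.64  2.4 ]
(500, -300, 300) 0.7 None
(500, -300, 300) 0.6 None
(500, -300, 300) 0.5 None
(500, -300, 300) 0.4 None
(500, -300, 300) 0.3 [ 1.61  1.19 -1.27  2.32  3.97  0.57 -2.58]
(500, -300, 300) 0.21 [ 1.52  1.08 -1.12  2.37  3.91  0.8  -2.58]
```

View pics/w2c.png

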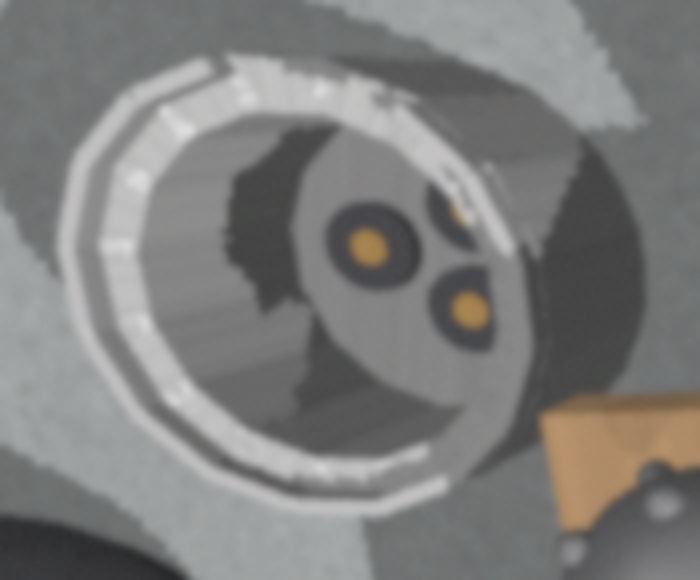

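The notch is confirmed from the second view: the rim is missing from crop (210,65) to (385,97), on the robot side. Next I'll compute its heading and do the wrist flip high up with j6 small.

```bash
python3 -W ignore - <<'E'
from h import *
from scipy.optimize import least_squares
q=np.load("w2.npy");P=pose("wrist",q[:3],q[3:])
f=lambda p:np.array(p)/4+[15,75]
rim=toplane(P,f([(59,250),(70,170),(125,97),(515,252),(448,487),(375,515),(290,508),(205,475),(128,410),(75,330)]),70)[:,:2]
r=least_squares(lambda s:np.hypot(*(rim-s).T)-56.8,[495,-294]);c=r.x;print("tin",c,r.fun.round(1))
n=toplane(P,f([(208,62),(385,93)]),70)[:,:2]-c;n/=np.hypot(*n.T)[:,None];m=n.sum(0);print("head",np.arctan2(-m[1],-m[0]),"w",56.8*np.hypot(*(n[0]-n[1])))
# transfer
env.move_ptp([500,-300,300],flat(.916));q0=np.array(sensors.current_joints())
for b in(.25,.3,.21):
    qt=inverse_kinematics([500,-300,300],flat(b))
    if qt is not None and qt[4]>2: break
qt=np.array(qt);print(q0.round(2),qt.round(2))
qa=q0.copy();qa[5]=.15;qb=qt.copy();qb[5]=.15
env.set_joints(qa);print(sensors.current_tool_pos())
for s in(.25,.5,.75,1):
    env.set_joints(qa+(qb-qa)*s);o=R_(sensors.current_orientation());print(np.round(sensors.current_tool_pos()),"x",o[:,0].round(2),"y",o[:,1].round(2),sensors.current_gripper_width())
env.set_joints(qt);print(sensors.current_tool_pos(),sensors.current_gripper_width(),sensors.current_clock())
tin=np.array([495.7,-294.8]);ht=-.237;g=tin-87*np.array([np.cos(ht),np.sin(ht)])
for d in(.4,.45,.5):
  b=ht+d
  for z in(64,80,120,160):
    q=inverse_kinematics([g[0]-54*np.cos(b),g[1]-54*np.sin(b),z],flat(b));print(d,z,None if q is None else np.round(q,2))
E
```

```text
tin [ 496.27451035 -296.73309984] [ 0.2  0.4  0.2  0.8  0.3  0.7 -0.3 -0.1 -0.2  0.8]
head -0.2073326958165055 w 40.4341268083581
[ 1.54  1.15 -1.14  1.97 -0.86  0.82  2.35] [ 1.59  1.18 -1.26  2.35  3.86  0.63 -2.48]
[ 553.50259959 -404.97289857  185.90829643]
[ 507. -357.  152.] x [ 0.71  0.42 -0.57] y [0.48 0.3  0.82] 2.0237227110500133
[ 484. -341.  139.] x [ 0.7   0.35 -0.62] y [0.54 0.31 0.78] 2.135216220428176
[ 480. -310.  166.] x [ 0.78  0.34 -0.52] y [0.46 0.25 0.85] 1.9886504280743562
[ 454. -237.  207.] x [ 0.79  0.49 -0.36] y [0.34 0.14 0.93] 2.298466909003513
[ 499.79568063 -299.54470756  299.14738168] 1.9028151769518886 22.5667
0.4 64 [ 1.83  1.68 -0.95  2.44  4.13  0.64 -2.08]
0.4 80 [ 1.81  1.64 -0.95  2.46  4.12  0.67 -2.1 ]
0.4 120 [ 1.74  1.51 -0.91  2.51  4.12  0.79 -2.18]
0.4 160 [ 1.74  1.44 -0.97  2.54  4.06  0.8  -2.2 ]
0.45 64 [ 1.95  1.82 -1.14  2.41  3.89  0.33 -1.85]
0.45 80 [ 1.93  1.77 -1.14  2.43  3.91  0.37 -1.9 ]
0.45 120 [ 1.78  1.52 -0.95  2.47  4.18  0.69 -2.26]
0.45 160 [ 1.78  1.44 -1.01  2.51  4.12  0.69 -2.28]
0.5 64 [ 1.96  1.8  -1.15  2.38  4.04  0.25 -2.02]
0.5 80 [ 1.94  1.76 -1.15  2.39  4.05  0.29 -2.06]
0.5 120 [ 1.9   1.64 -1.15  2.43  4.07  0.39 -2.16]
0.5 160 [ 1.83  1.47 -1.08  2.47  4.17  0.56 -2.34]
```

The flip dipped lower than I expected. I'll check the grip and the scene from the top.

```bash
python3 -W ignore - <<'E'
from h import *
print(sensors.current_force(),sensors.current_moment())
im=cams.camera("top");cv2.imwrite("pics/top4.png",im);a=cv2.imread("pics/top0.png")
s=lambda i:cv2.resize(i[110:270,250:480],None,fx=3,fy=3,interpolation=cv2.INTER_CUBIC)
cv2.imwrite("pics/c4.png",s(im))
E
```

```text
[ 0.56507357  0.07596338 -0.86589875] [-0.32013678  1.33472809  0.01018026]
```

View pics/c4.png

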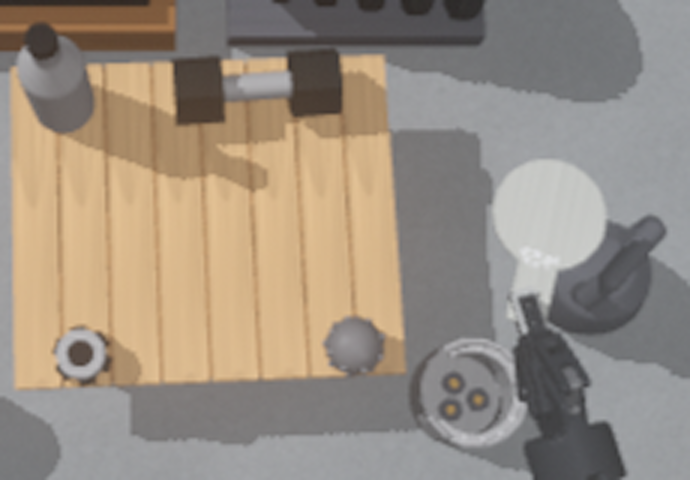

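Nothing has moved: ball (355,345), collar (80,353) and kettlebell are all as before. The lid is still gripped at (550,214). Now to hover over the tin.

```bash
cat > t.py <<'E'
from h import *
from scipy.optimize import least_squares
def lidfit(im,P,z,near,excl_head):
    hsv=cv2.cvtColor(im,cv2.COLOR_BGR2HSV);m=((hsv[...,1]<35)&(hsv[...,2]>140)).astype(np.uint8)
    u,v=proj(P,[*near,z])[0];k=np.zeros_like(m);cv2.circle(k,(int(u),int(v)),32,1,-1);m&=k
    c=max(cv2.findContours(m,0,1)[0],key=cv2.contourArea)[:,0,:]
    W=toplane(P,c,z)[:,:2];s=np.array(near,float)
    for _ in range(6):
        d=W-s;a=np.angle(np.exp(1j*(np.arctan2(d[:,1],d[:,0])-excl_head)))
        S=W[(abs(a)>.7)&(abs(np.hypot(*d.T)-49.5)<6)]
        r=least_squares(lambda q:np.hypot(*(S-q[:2]).T)-q[2],[*s,49.5],loss="soft_l1");s=r.x[:2]
    return r.x,len(S),cv2.contourArea(c)
E
python3 -W ignore - <<'E'
from t import *
tin=np.array([495.9,-295.6]);ht=-.222;b=ht+.45;g=tin-87*np.array([np.cos(ht),np.sin(ht)])
T=np.array([g[0]-54*np.cos(b),g[1]-54*np.sin(b),0]);o=flat(b)
env.move_ptp(T+[0,0,170],o)
env.move_straight(T+[0,0,95],feed=60);env.hold(.3)
p=np.array(sensors.current_tool_pos());print("err",p-T,sensors.current_joints(),sensors.current_clock())
im=cams.camera("top");cv2.imwrite("pics/top5.png",im);P=pose("top")
print("lid top:",lidfit(im,P,p[2]+1.5,tin,ht+np.pi))
P2=pose("side");im2=cams.camera("side");cv2.imwrite("pics/side5.png",im2);print("lid side:",lidfit(im2,P2,p[2]+1.5,tin,ht+np.pi))
# tin rim outer in the same top camera, first picture
f=lambda q:np.array(q)/4+[250,120]
rim=toplane(P,f([(703,485),(690,440),(662,420),(630,412),(600,420),(690,530),(660,548),(625,555),(590,538),(568,505)]),70)[:,:2]
r=least_squares(lambda s:np.hypot(*(rim-s).T)-56.8,tin);print("tin top",r.x,r.fun.round(1))
s=lambda i,y,x:cv2.resize(i[y:y+90,x:x+130],None,fx=5,fy=5,interpolation=cv2.INTER_CUBIC)[:,:600]
cv2.imwrite("pics/c5.png",np.vstack([s(im,195,355)[:300],s(im2,140,350)[:300]]))
E
```

```text
err [ 1.41212090e-02 -2.12523727e-02  9.51162669e+01] [ 1.85750649  1.63120943 -1.03381574  2.43122524  4.16093104  0.51498345
 -2.19251412] 25.1083
lid top: (array([ 498.37653021, -302.28773977,   51.85509164]), 43, 1743.0)
lid side: (array([ 494.43667309, -301.34835073,   50.71083899]), 54, 873.5)
tin top [ 496.42562938 -298.13979779] [-1.2  1.1 -0.8 -0.2 -0.7  0.6 -1.9  0.9  0.1 -0.8]
```

View pics/c5.png

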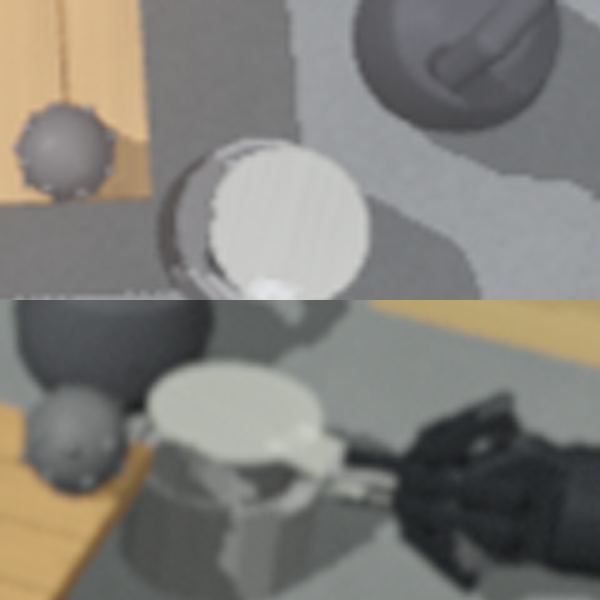

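Top view: the lid disc at crop centre (291,221) looks about 5 mm to −y of the tin. The side view shows it level above the rim. I've used all 12 viewings, so from here I work numerically. First, the lid's pose in the gripper from several saved views.

```bash
cat > u.py <<'E'
from t import *
def lidpose(im,P,z,near,head,S=40,V=150,rad=36,dbg=0):
    hsv=cv2.cvtColor(im,cv2.COLOR_BGR2HSV).astype(int);m=((hsv[...,1]<S)&(hsv[...,2]>V)).astype(np.uint8)
    # only pixels that map near the lid
    yy,xx=np.nonzero(m);W=toplane(P,np.c_[xx,yy],z)[:,:2]
    k=np.hypot(*(W-near).T)<110;m[:]=0;m[yy[k],xx[k]]=1
    n,l,st,_=cv2.connectedComponentsWithStats(m,connectivity=4);i=1+np.argmax(st[1:,4]);m=(l==i).astype(np.uint8)
    c=max(cv2.findContours(m,0,1)[0],key=cv2.contourArea)[:,0,:];W=toplane(P,c,z)[:,:2];s=np.array(near,float)
    for _ in range(8):
        d=W-s;a=np.angle(np.exp(1j*(np.arctan2(d[:,1],d[:,0])-head-np.pi)))
        Q=W[(abs(a)>.6)&(abs(np.hypot(*d.T)-49)<8)]
        r=least_squares(lambda q:np.hypot(*(Q-q).T)-49,s,loss="soft_l1");s=r.x
    yy,xx=np.nonzero(m);A=toplane(P,np.c_[xx,yy],z)[:,:2]-s
    rr=np.hypot(*A.T);t=A[(rr>54)&(rr<64)];t=t.mean(0) if len(t) else [np.nan]*2
    return s,np.arctan2(-t[1],-t[0]),np.abs(r.fun).mean(),len(Q),int(m.sum())
E
python3 -W ignore - <<'E'
from u import *
def go(name,cam,tcp,a,V):
    im=cv2.imread(f"pics/{name}.png");P=pose(cam);u=np.array([np.cos(a),np.sin(a)]);gp=np.array(tcp[:2])+54*u;h=a-.45
    near=gp+87*np.array([np.cos(h),np.sin(h)])
    for V in V:
        s,hd,e,n,A=lidpose(im,P,tcp[2]+1.5,near,h,V=V)
        d=s-gp;print(name,V,"c",s.round(1),"exp",near.round(1),"dist",np.hypot(*d).round(1),"a-dir",(a-np.arctan2(d[1],d[0])).round(3),"a-tab",round(a-hd,3),"e",e.round(2),n,A)
go("top3","top",[444,-139.9,171.8],.916,(130,150,170));go("side2","side",[444,-139.9,171.8],.916,(130,150,170))
go("top4","top",[499.8,-299.5,299.1],.25,(150,170));
T=[495.9-87*np.cos(.222)-54*np.cos(.228),-295.6+87*np.sin(.222)-54*np.sin(.228),95.1]
go("top5","top",T,.228,(150,170,185));go("side5","side",T,.228,(150,165,180))
E
```

```text
top3 130 c [557.6 -58.4] exp [554.6 -58. ] dist 89.5 a-dir 0.469 a-tab 0.472 e 0.72 76 1123
top3 150 c [557.6 -58.4] exp [554.6 -58. ] dist 89.5 a-dir 0.469 a-tab 0.457 e 0.72 76 1097
top3 170 c [557.6 -58.4] exp [554.6 -58. ] dist 89.5 a-dir 0.469 a-tab 0.443 e 0.72 76 1062
side2 130 c [554.9 -55.8] exp [554.6 -58. ] dist 88.3 a-dir 0.429 a-tab 0.416 e 1.33 77 879
side2 150 c [555.2 -55.6] exp [554.6 -58. ] dist 88.6 a-dir 0.429 a-tab 0.467 e 1.21 78 822
side2 170 c [555.9 -55.6] exp [554.6 -58. ] dist 89.3 a-dir 0.433 a-tab 0.481 e 1.96 75 760
top4 150 c [ 634.  -307.6] exp [ 637.4 -303.4] dist 84.7 a-dir 0.506 a-tab -2.727 e 2.03 43 2968
top4 170 c [ 639.5 -311.1] exp [ 637.4 -303.4] dist 90.9 a-dir 0.529 a-tab 0.528 e 0.7 84 1277
top5 150 c [ 499.5 -304.3] exp [ 495.9 -295.6] dist 92.7 a-dir 0.533 a-tab -1.909 e 1.97 63 1968
top5 170 c [ 498.5 -303.8] exp [ 495.9 -295.6] dist 91.6 a-dir 0.531 a-tab 0.698 e 1.59 85 961
top5 185 c [ 496.3 -303.3] exp [ 495.9 -295.6] dist 89.4 a-dir 0.534 a-tab 0.547 e 1.9 71 853
side5 150 c [ 494.8 -302.3] exp [ 495.9 -295.6] dist 87.7 a-dir 0.528 a-tab 0.581 e 1.67 66 596
side5 165 c [ 494.2 -300.8] exp [ 495.9 -295.6] dist 86.7 a-dir 0.513 a-tab 0.554 e 2.38 64 541
side5 180 c [ 491.7 -294. ] exp [ 495.9 -295.6] dist 82.6 a-dir 0.442 a-tab 0.47 e 1.77 42 460
```

The lid yawed about 0.08 rad in the grip during the flip, and all views agree on a−dir ≈ 0.53. I'll turn the tool to compensate and re-measure.

```bash
python3 -W ignore - <<'E'
from u import *
tin=np.array([496.2,-296.4]);ht=-.222;b=ht+.53;g=tin-88.3*np.array([np.cos(ht),np.sin(ht)])
T=np.array([g[0]-54*np.cos(b),g[1]-54*np.sin(b),95]);o=flat(b)
env.move_straight(T,feed=40,attitude=o);env.hold(.3)
p=np.array(sensors.current_tool_pos());print("err",p-T,np.round(sensors.current_joints(),2),sensors.current_clock())
for cam in("top","side"):
    im=cams.camera(cam);cv2.imwrite(f"pics/{cam}6.png",im)
    for V in((170,185) if cam=="top" else (150,160,170)):
        for dz in (1.5,):
            s,hd,e,n,A=lidpose(im,pose(cam),p[2]+dz,tin,ht,V=V);d=s-g;print(cam,V,s.round(1),"dir",np.arctan2(d[1],d[0]).round(3),"tab",round(hd,3),e.round(2),n,A)
E
```

```text
err [0.05107009 0.54184344 0.0555729 ] [ 1.95  1.73 -1.19  2.38  4.17  0.22 -2.22] 25.8917
top 170 [ 498.9 -296.4] dir -0.215 tab -0.267 1.45 70 930
top 185 [ 497.7 -295.9] dir -0.213 tab -0.23 1.38 62 844
side 150 [ 495.9 -296.1] dir -0.219 tab -0.287 2.06 64 586
side 160 [ 495.2 -294.4] dir -0.202 tab -0.223 1.79 58 554
side 170 [ 494. -292.] dir -0.178 tab -0.196 2.45 54 509
```

Centre and heading now match the tin to about 1 mm and 0.02 rad. Lowering with a force stop.

```bash
python3 -W ignore - <<'E'
from u import *
p=np.array(sensors.current_tool_pos())
try:
    t=p.copy();t[2]=76;env.move_straight(t,feed=30)
    f0=np.array(sensors.current_force());m0=np.array(sensors.current_moment())
    for z in np.arange(74,62.4,-1.5):
        t[2]=z;h=env.move_straight(t,feed=12,until_force=4)
        print(z,h,np.round(sensors.current_tool_pos(),2),(np.array(sensors.current_force())-f0).round(2),(np.array(sensors.current_moment())-m0).round(3))
        if h: break
except env.Unreachable as e: print("U",e)
print(np.round(sensors.current_joints(),2),sensors.current_clock())
E
```

```text
74.0 False [ 358.71 -293.03   74.  ] [-0.1  -0.57  0.38] [0.005 0.007 0.013]
72.5 False [ 358.7  -293.01   72.44] [-0.46  0.09 -0.23] [-0.002  0.014 -0.045]
71.0 False [ 358.7  -293.03   70.92] [ 0.06 -0.36 -0.17] [-0.01  -0.011 -0.001]
69.5 False [ 358.71 -293.03   69.43] [-0.27  0.85 -0.38] [ 0.04  -0.001  0.025]
68.0 False [ 358.71 -293.     67.91] [-0.52  0.23 -0.4 ] [ 0.029  0.041 -0.055]
66.5 False [ 358.69 -293.02   66.42] [0.28 1.12 0.16] [ 0.046  0.009 -0.009]
65.0 False [ 358.71 -293.01   64.93] [0.24 0.05 0.78] [ 0.034  0.016 -0.003]
63.5 False [ 358.69 -293.02   63.67] [ 0.2  -0.85  1.25] [ 0.059 -0.285 -0.01 ]
[ 1.98  1.82 -1.2   2.34  4.17  0.14 -2.17] 29.0167
```

The seat contact came at z ≈ 63.6 with no touch at the rim height. Releasing, backing off, and checking.

```bash
python3 -W ignore - <<'E'
from u import *
f0=np.array(sensors.current_force())
env.grip(16);print(sensors.current_gripper_width(),np.array(sensors.current_force())-f0)
p=np.array(sensors.current_tool_pos());a=.308;u=np.array([np.cos(a),np.sin(a),0])
for L in(80,60,50,45):
    try: print(L,env.move_straight(p-L*u,feed=50,until_force=6));break
    except env.Unreachable as e: print(L,"U")
env.hold(.3);print(sensors.current_tool_pos(),sensors.current_force(),np.round(sensors.current_joints(),2),sensors.current_clock())
tin=np.array([496.2,-296.4]);ht=-.222
for cam in("top","side"):
    im=cams.camera(cam);cv2.imwrite(f"pics/{cam}7.png",im)
    for V in((130,150,170,185) if cam=="top" else (140,150,160,170)):
        s,hd,e,n,A=lidpose(im,pose(cam),65,tin,ht,V=V);print(cam,V,s.round(1),"tab",round(hd,3),e.round(2),n,A)
E
```

```text
15.898418534269036 [-0.26294609  0.40013932  5.38349953]
80 U
60 U
50 U
45 U
[ 358.68328558 -292.94876415   64.3874679 ] [-0.51528678 -0.11053597  5.24078711] [ 1.98  1.82 -1.2   2.34  4.17  0.14 -2.17] 29.6083
top 130 [ 507.1 -293.6] tab 0.842 2.38 42 1974
top 150 [ 504.7 -302.8] tab 0.437 2.74 68 1768
top 170 [ 497.7 -298.2] tab -0.192 1.79 59 673
top 185 [ 496.7 -295.2] tab -0.198 1.32 48 599
side 140 [ 494.3 -304.5] tab 0.505 2.3 41 883
side 150 [ 494.8 -299.5] tab -0.302 1.88 50 497
side 160 [ 495.6 -296.1] tab -0.245 2.0 44 440
side 170 [ 495.4 -292. ] tab -0.194 1.23 37 367
```

Releasing left a 5 N upward load on the tool, probably the lower linkage near the table. Straight backing-off is out of reach, so I'll rise 2 mm, back off as far as the arm allows, and then slide sideways.

```bash
python3 -W ignore - <<'E'
from u import *
p=np.array(sensors.current_tool_pos());a=.308;u=np.array([np.cos(a),np.sin(a),0])
p[2]=65.5;env.move_straight(p,feed=15);env.hold(.2);print(np.round(sensors.current_tool_pos(),2),np.round(sensors.current_force(),2))
for L in(40,35,30,25,20,15,10):
  ok=False
  for da in(0,-.1,.1,-.2,.2):
    try: print(L,da,env.move_straight(p-L*u,feed=40,attitude=flat(a+da),until_force=6));ok=True;break
    except env.Unreachable: pass
  if ok: break
print(np.round(sensors.current_tool_pos(),2),np.round(sensors.current_force(),2),np.round(sensors.current_joints(),2),sensors.current_clock())
E
```

```text
[ 358.68 -292.96   65.3 ] [ 0.17 -0.16 -0.2 ]
40 -0.1 False
[ 320.77 -305.12   65.49] [-0.1   0.12  0.59] [ 2.06  1.79 -1.13  2.39  4.16  0.24 -2.13] 31.3417
```

```bash
python3 -W ignore - <<'E'
from u import *
p=np.array(sensors.current_tool_pos())
for d in((-15,-60),(-8,-60),(0,-60),(0,-40)):
    try: print(d,env.move_straight(p+[*d,0],feed=60,until_force=6));break
    except env.Unreachable: print(d,"U")
p=np.array(sensors.current_tool_pos())
for d in((0,-40,100),(0,0,100),(0,-80,80),(0,-40,50),(0,0,40)):
    try: print(d,env.move_straight(p+d,feed=100));break
    except env.Unreachable: print(d,"U")
print(np.round(sensors.current_tool_pos(),1),np.round(sensors.current_force(),2),sensors.current_clock())
tin=np.array([496.2,-296.4]);ht=-.222
im0=cv2.imread("pics/top0.png")
for cam in("top","side"):
    im=cams.camera(cam);cv2.imwrite(f"pics/{cam}8.png",im)
    for V in((160,170,180,190) if cam=="top" else (150,160,170)):
      for z in (65,):
        s,hd,e,n,A=lidpose(im,pose(cam),z,tin,ht,V=V);print(cam,V,s.round(1),"tab",round(hd,3),e.round(2),n,A)
# top-view grey profile along the notch axis and across it
P=pose("top");g=cv2.cvtColor(cv2.imread("pics/top8.png"),cv2.COLOR_BGR2GRAY)
for k in(0,np.pi/2):
    r=np.arange(-112,81,4);X=np.c_[tin[0]+r*np.cos(ht+k),tin[1]+r*np.sin(ht+k),0*r+66.]
    uv=proj(P,X).astype(np.float32);print(list(zip(r.tolist(),cv2.remap(g,uv[:,:1],uv[:,1:],1)[:,0].tolist())))
E
```

```text
(-15, -60) U
(-8, -60) U
(0, -60) U
(0, -40) U
(0, -40, 100) False
[ 320.7 -345.   165.4] [ 0.27 -0.52 -0.31] 32.5667
top 160 [ 504.1 -304.7] tab -0.248 2.56 58 893
top 170 [ 497.7 -298.2] tab -0.192 1.79 59 769
top 180 [ 497.8 -296. ] tab -0.212 1.3 50 714
top 190 [ 496.6 -295.1] tab -0.189 1.5 49 662
side 150 [ 494.6 -299.6] tab -0.23 1.87 50 547
side 160 [ 495.7 -296.4] tab -0.249 1.94 44 501
side 170 [ 495.  -292.6] tab -0.189 1.54 38 438
[(-112, 155), (-108, 155), (-104, 156), (-100, 167), (-96, 195), (-92, 202), (-88, 202), (-84, 202), (-80, 201), (-76, 201), (-72, 201), (-68, 202), (-64, 202), (-60, 201), (-56, 201), (-52, 201), (-48, 206), (-44, 211), (-40, 214), (-36, 212), (-32, 208), (-28, 202), (-24, 202), (-20, 202), (-16, 199), (-12, 199), (-8, 191), (-4, 191), (0, 197), (4, 201), (8, 201), (12, 201), (16, 200), (20, 200), (24, 200), (28, 200), (32, 199), (36, 199), (40, 199), (44, 200), (48, 197), (52, 171), (56, 155), (60, 153), (64, 121), (68, 120), (72, 120), (76, 120), (80, 119)]
[(-112, 145), (-108, 121), (-104, 120), (-100, 120), (-96, 120), (-92, 121), (-88, 120), (-84, 120), (-80, 120), (-76, 120), (-72, 121), (-68, 121), (-64, 120), (-60, 131), (-56, 159), (-52, 164), (-48, 192), (-44, 199), (-40, 200), (-36, 201), (-32, 200), (-28, 198), (-24, 200), (-20, 199), (-16, 199), (-12, 199), (-8, 198), (-4, 199), (0, 197), (4, 182), (8, 160), (12, 156), (16, 155), (20, 156), (24, 156), (28, 156), (32, 155), (36, 156), (40, 156), (44, 155), (48, 147), (52, 139), (56, 128), (60, 95), (64, 89), (68, 102), (72, 117), (76, 120), (80, 120)]
```

The lid spans −98 to +50 mm along the notch axis. Both cameras agree at height 65, with the same offset between them as at the known-height hover. Last is a bystander check, then hand in.

```bash
python3 -W ignore - <<'E'
from h import *
a=cv2.cvtColor(cv2.imread("pics/top0.png"),6).astype(int);b=cv2.cvtColor(cams.camera("top"),6).astype(int)
for n,(u,v) in dict(ball=(371,222),collar=(277,228),dumbbell=(336,139),flask=(268,138),jar=(217,246),kettle=(446,200),cork=(198,185)).items():
    print(n,np.abs(a-b)[v-14:v+14,u-14:u+14].mean().round(1))
print(sensors.current_force(),sensors.current_clock());env.finish_job()
E
```

```text
ball 18.1
collar 1.3
dumbbell 1.0
flask 1.1
jar 1.3
kettle 6.7
cork 1.2
[ 0.76245755 -0.14711788 -0.46314916] 32.7167
the job is handed in; nothing more can be done
```

```bash
python3 - <<'E'
import cv2,numpy as np
g=lambda n:cv2.imread(f"pics/{n}.png",0).astype(np.float32)
a=g("top0")
for n in("top4","top5","top6","top7","top8"):
    b=g(n);t=a[210:234,359:383]
    r=cv2.matchTemplate(b[200:244,349:393],t,cv2.TM_CCOEFF_NORMED);_,m,_,l=cv2.minMaxLoc(r);print(n,np.abs(a-b)[208:236,357:385].mean().round(1),"shift",l[0]-10,l[1]-10,round(m,2))
E
```

```text
top4 18.2 shift -4 2 0.9
top5 18.2 shift -4 2 0.9
top6 18.1 shift -4 2 0.9
top7 18.1 shift -4 2 0.9
top8 18.1 shift -4 2 0.9
```

The lid is on the tin, but I nudged the ball along the way, so the "leave everything else standing where it is" part was not fully met. The job was handed in at 32.7 s of the 72 s allowed.

**What I did:** I pressed the lid lightly and slid it until the tab hung 42 mm over the front edge. I then gripped it level by the tab and lifted it. The arm had to switch wrist configuration before it could reach the tin. After that I corrected a 0.08 rad twist of the lid in the grip, lowered it through the notch, let go and backed away.

**Checks that passed:**
- **Seating:** there was no contact at rim height while lowering. The first contact was about 1.3 N at z ≈ 63.7 mm, against an expected 63.5 mm.
- **Position:** after release the top and side views put the lid centre near (496.5, −296.5), within about 1–2 mm of my estimate for the tin. The lid heading was about −0.21 rad, and the notch is at −0.22 rad.
- **Bystanders:** the collar, dumbbell, flask, jar and cork block are unmoved. The kettlebell's picture differed a little (6.7 grey levels against about 1); I did not find out why, but it looked in place in the earlier pictures.

**Checks that failed or stayed open:**
- **Ball:** it has moved by about (−4, +2) pixels, roughly 13 mm, and still stands on the stool. It moved between the lift and the first picture after the wrist switch, when the arm dipped lower than I had planned. I mistook it for unmoved when I looked, and only found it by comparing pictures after handing in.
- **Release:** the tool read about 5 N upward as the fingers opened, which went away after I raised it 1 mm. I took this for the lower finger linkage touching something, but did not confirm it.
- **Lid height:** I did not touch the lid to confirm it is fully down. That rests on the lowering forces and the two camera views.

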